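Ease the book press open by one turn

TASK

The book in the book press is to air between its boards, with the platen kept close over it: ease the press open by exactly one full turn of the hand wheel, anticlockwise seen from above. Push the wheel round by its upright handle with the fingertips, gently, without gripping or knocking it, until the handle is back where it began, then take the hand away. Leave the book in the press and the things on the bench as they are.

Things in the scene. Friction and masses are not known exactly. Their poses are not given: they have to be found in the camera images.
- wheel (a joint): Angle of the hand wheel in rad, growing anticlockwise seen from above (which raises the platen); 0 = platen down on the boards (a hard stop), starts anywhere from 0.2 to 4.8. One turn = 6.283. It turns on a stiff screw that stays where it is left: pushing the handle takes about 3 to 5 N. Meet the handle at under 0.1 m/s: a harder knock, or a grip, loads it with over 34 N.
- wheel_hub (a point): Centre of the hand wheel on its upright axis, at mid-thickness of the rim, about 0.20 m above the bench. Dark cast-metal wheel with four spokes and a round rim: rim bar 21 mm thick, centre-line radius 100 mm, 221 mm across outside. The hub with its nut rises no more than 23 mm above this point. Wheel and handle rise 8 mm with the platen in one anticlockwise turn. x and y of the axis stay fixed.
- grip: The wheel's handle: one upright round pale wooden grip, 62 mm tall, 21 mm thick at the foot, 28 mm at its thickest (12 mm above the middle), 16 mm at its top. It stands on the rim at the end of one spoke, its axis 100 mm from the wheel's axis, and spins freely about its own axis. Origin on its axis, half-way up, 44.5 mm above the wheel_hub point; its foot is 31 mm below the origin, 3 mm above the top of the rim. Nothing else stands above the rim on the handle's circle.
- platen_top (a point): Centre of the upper face of the press's steel platen (190 x 250 x 16 mm), which rises without turning, 8 mm for each turn of the wheel.
- press: The fixed book press: grey base plate 240 mm (x) by 360 mm (y), 22 mm thick, two upright columns at y = -150 and +150 mm, a cross-beam with column nuts up to 189 mm high, all below the wheel rim. Origin under the centre of the base, straight below the wheel's axis.
- book: Loose packet lying on the press's base under the platen: a blue cloth-bound book between two pale wooden pressing boards, 172 x 232 x 48 mm. Origin at the centre of its underside. Not to be moved.
- glue_jar: Bystander: white glue jar, 64 mm across, 75 mm tall, upright on the bench beside the press. Origin at the centre of its foot.
- brush: Bystander: paste brush 170 mm long lying on the bench beside the press. Origin under its middle, handle along -x.
- folder: Bystander: white bone folder, flat, 152 x 22 x 5 mm, lying on the bench before the press. Origin at the centre of its underside, length along x.
- weight: Bystander: small brass book weight with a knob, 48 mm across, 64 mm tall, on the bench beside the press. Origin at the centre of its foot.

How it is judged (in metres and radians):
On the way, in this order (a step that is already met when the one before it is completed fails the run):
1. the fingers push the handle through the first half of the turn (between 0.2 and 0.45 turn) (distance of platen_top from where it was at the start of the episode between 0.0016 and 0.0036 m and contact force between the fingers and grip above 0.3 N), for 0.05 s.
2. the fingers push the handle past the half turn (between 0.5 and 0.7 turn) (distance of platen_top from where it was at the start of the episode between 0.004 and 0.0056 m and contact force between the fingers and grip above 0.3 N), for 0.05 s.
3. the fingers push the handle through the last quarter (beyond 0.75 turn) (distance of platen_top from where it was at the start of the episode between 0.006 and 0.00832 m and contact force between the fingers and grip above 0.3 N), for 0.05 s.
At the end, for the whole second after the job is handed in: The wheel has been turned anticlockwise by one turn to within 15 degrees (the platen stands 8 mm, give or take 0.33 mm, higher than at the start) and is at rest; the book is within 10 mm and the bench things are within 15 mm of where they were (distance of platen_top from where it was at the start of the episode between 0.007667 and 0.008333 m and value of joint wheel above 6.1 rad and velocity of joint wheel between -0.05 and 0.05 rad/s and distance of book from where it was at the start of the episode below 0.01 m and distance of each of glue_jar, brush, folder, weight from where it was at the start of the episode below 0.015 m); the robot touches nothing.
It fails at once if the handle is gripped, knocked or forced (more than 34 N between fingers and handle) (contact force between the fingers and grip above 34 N).
It fails at once if the book in the press is shifted by more than 10 mm (distance of book from where it was at the start of the episode above 0.01 m).
It fails at once if a thing on the bench is lifted, knocked or shifted by more than 15 mm (distance of any of glue_jar, brush, folder, weight from where it was at the start of the episode above 0.015 m).
It also fails if it takes over 70 s, if anything falls off the work surface, if the arm or the gripper's body presses on something with over 40 N, if the wrist force passes 120 N, or if a joint passes its speed limit or range.

ROBOT

A 7-joint arm with a two-finger parallel gripper is mounted at the origin on the work surface. World frame = base frame: x ahead of the robot, y to its left, z up, the work surface at z = 0. Lengths are in mm, angles in rad, forces in N, time in s.
With the tool pointing down it reaches from about 350 to 900 mm from the base axis. Payload 7.2 kg.
Tool frame: the origin (TCP) lies at the very end of the fingers, on their centre line; the grasp point (between the pads) lies 19 mm behind it (arm.pinch_z is the distance from the TCP to the grasp point, in mm); z points along the fingers, y is the direction in which the jaws open and shut (so a half turn about z gives the same grasp; the last joint's range is limited). The gripper opens to 85 mm and grips with 20 to 120 N. Pads are 22 mm wide; open, the fingers measure 114 mm over their backs; the gripper's body (76 mm by 85 mm) begins 54 mm behind the grasp point. The pads swing forward as they close: fully open they stand 13 mm farther back than shut.
Start: joints at [-1.357, 0.411, -0.013, 1.596, 0.006, 1.134, -0.082], TCP at [173.813, 600.348, 231.297] pointing down, gripper open.
Joint ranges: [-2.95, 2.95], [-0.29, 1.99], [-1.47, 1.44], [0.14, 2.54], [-1.03, 4.17], [0.13, 1.85], [-2.86, 2.86]. Speed limits (rad/s): [2.39, 2.39, 3.01, 3.01, 3.14, 3.14, 3.14].

INTERFACE

Orientations are given as a unit quaternion [x, y, z, w].
In Python, from cell import state, camera, get_calibration, ticket, arm gives the robot as it stands.
- The arm moves only by the shell command python3 -m handwheel 'ROWS' [OPENING] [FORCE]. ROWS is JSON, a list of rows, each a list of 6 numbers: the shift along the tool's x, y, z scaled (see below), then the turn, a rotation vector about the tool's x, y, z scaled (see below). A call has 1 to 5 rows; each row shifts and turns the commanded pose from where the row before left it, along the tool's axes as they then stand; what a row does not reach is not made up. The controller multiplies each number of a shift by 2.5 cm and each number of a turn by 60 degrees. A row lasts 1/10 s, in which the tool goes at most 50 mm and 8.59 degrees, less where a joint would pass 70% of its speed; a pose out of reach is approached as far as the arm can. A call with a number of a shift or a turn outside -1 to 1 is refused whole. A call with a gripper value outside its range is refused whole. OPENING is the gripper command: -1 is fully open, 1 is shut, values between are in proportion, set as the call begins (- or left out, the last holds). The fingers move at their own pace and stop on an object; FORCE is the grip in N (left out, the last holds). Time passes only in rows, so rows that do not move let the fingers close. It gives the time, the measured TCP pose, the force and the opening at its end, in the units of the state.
- state(): the state, without advancing time (a new reading comes with each control period).
- camera(name): name is "side" or "top"; returns the picture (480x640x3 uint8, red, green, blue); there is no depth.
- get_calibration(name): a dict with "K" (3x3 intrinsics, pixels), "pose" (4x4, takes a point from camera to world coordinates). Camera axes: x right, y up, looking along -z (the intrinsics and any distortion apply to the point x, -y, -z); pixel columns grow to the right and rows downward; lengths in mm; the calibration is good to about 2 mm. A picture is of the moment at which its call begins. get_calibration takes no time and is no camera call.
- ticket.hand_in(): hands the job in, once; it reports no verdict.
The state is a dict: "time_s": time; "q": joint angles; "joint_vel": joint speeds; "tau": joint torques, N m; "eef_pos": TCP position; "tool_rot": TCP orientation; "ft_force": force on the tool from outside, world axes, zero at the start; "moment": the same for the moment, N m; "width": opening from 0.0 (shut) to 1.0 (fully open).
Only numpy, scipy, OpenCV 4.12 (cv2) and the standard library are available. Lean on these libraries where they do the work, as an engineer would, in place of code of your own. Each camera call takes 0.05 s, during which the arm holds its last target.

## Working session

There is one attempt and no reset: what is moved stays moved. The work goes in short steps, Python scripts to look and compute and a shell command to move; the robot and the scene stay as the last step left them, time stands still between calls to the robot, and variables do not carry over. Pictures are saved under pics/ and viewed, and the job is handed in when it is done.

```bash
ls; mkdir -p pics
python3 - <<'E'
from cell import state,camera,get_calibration,arm
import cv2
for n in("side","top"):
    cv2.imwrite(f"pics/{n}0.png",camera(n)[:,:,::-1]); c=get_calibration(n); print(c)
print(state()); print(arm, arm.pinch_z)
E
```

```text
pics
{'K': array([[615.8010376 ,   0.        , 318.24551181],
       [  0.        , 615.8010376 , 242.27706071],
       [  0.        ,   0.        ,   1.        ]]), 'pose': array([[ 7.51676910e-01,  4.93220559e-01, -4.37853061e-01,
        -9.31168793e+01],
       [-6.59514942e-01,  5.57409270e-01, -5.04316317e-01,
        -6.94581222e+02],
       [-4.67582042e-03,  6.67853567e-01,  7.44278006e-01,
         1.30636407e+03],
       [ 0.00000000e+00,  0.00000000e+00,  0.00000000e+00,
         1.00000000e+00]])}
{'K': array([[480.34113524,   0.        , 318.4878779 ],
       [  0.        , 480.34113524, 235.60298617],
       [  0.        ,   0.        ,   1.        ]]), 'pose': array([[-2.77708067e-02,  9.95664460e-01, -8.87753662e-02,
         4.52325859e+02],
       [-9.99352513e-01, -2.56213866e-02,  2.52606273e-02,
         8.02861095e+01],
       [ 2.28765608e-02,  8.94193933e-02,  9.95731307e-01,
         1.33021755e+03],
       [ 0.00000000e+00,  0.00000000e+00,  0.00000000e+00,
         1.00000000e+00]])}
{'time_s': 0.1, 'q': array([-1.35719527,  0.4118099 , -0.01269479,  1.59693118,  0.00555872,
        1.13427648, -0.08217909]), 'joint_vel': array([ 0.00303266, -0.00182447,  0.00097435, -0.00184083, -0.00011097,
       -0.00075202,  0.00100875]), 'tau': array([ 2.95421203e-03, -6.01820183e+01,  6.84495326e-01, -3.00093341e+01,
        1.40287189e-02,  6.39060352e-03,  7.78653941e-06]), 'eef_pos': array([173.7182052 , 599.93246402, 230.5554102 ]), 'tool_rot': array([ 1.40428947e-01,  9.90090515e-01, -6.92076615e-04, -6.42283540e-05]), 'ft_force': array([-0.4929516 , -0.34005515, -0.42876857]), 'moment': array([0.00249683, 0.00741278, 0.03083795]), 'width': 0.9989061651886384}
<Robot object at 0x7f4c86187a10> 18.700000000000003
```

View pics/side0.png

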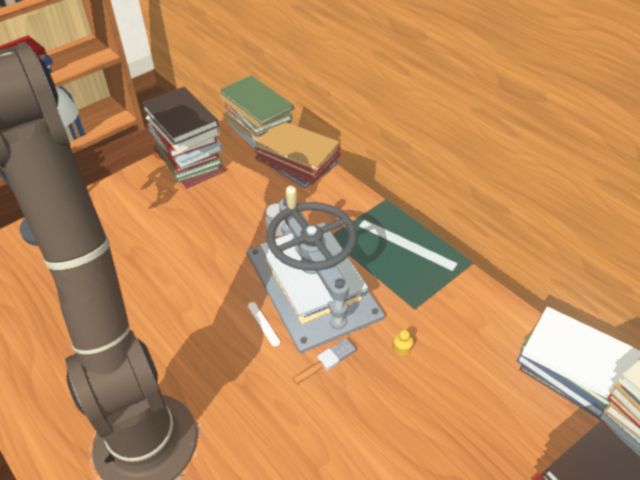

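View pics/top0.png

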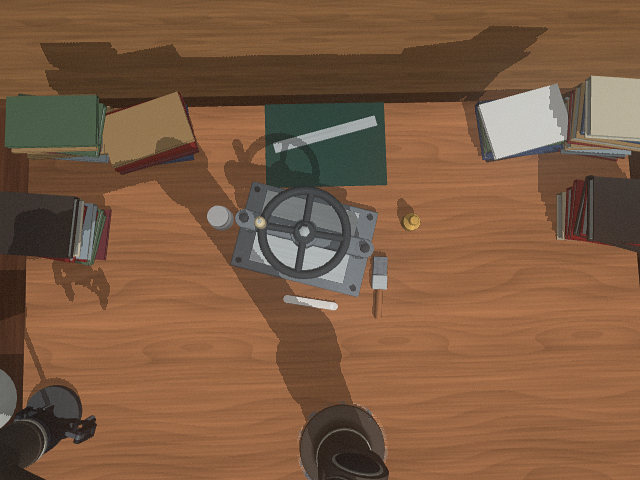

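The side view shows the press at the centre with the wheel hub near (312,232) and the handle at (291,196). In the top view the hub is near (304,231) and the handle top near (260,223). I'll enlarge both.

Run:
```python
import cv2
a=cv2.imread("pics/top0.png")[170:310,200:400]; b=cv2.imread("pics/side0.png")[170:310,230:430]
cv2.imwrite("pics/t0c.png",cv2.resize(a,None,fx=4,fy=4,interpolation=2)); cv2.imwrite("pics/s0c.png",cv2.resize(b,None,fx=4,fy=4,interpolation=2))
```

```text
(no output)
```

View pics/t0c.png

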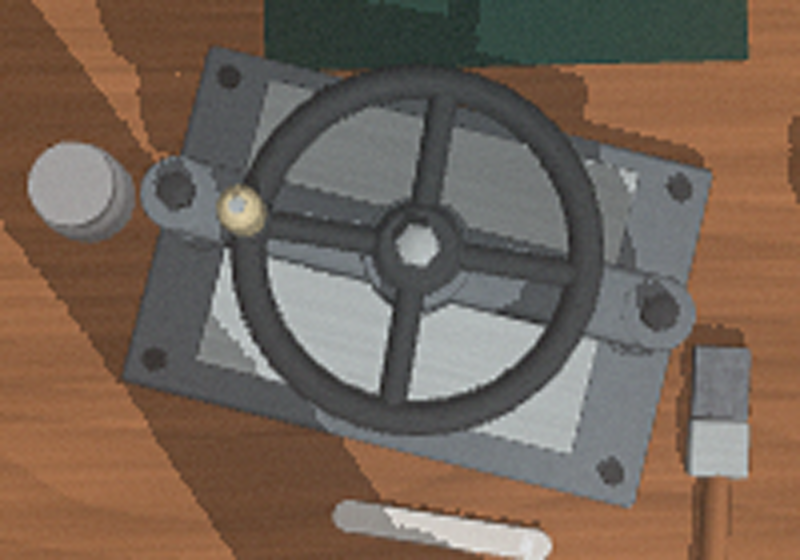

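View pics/s0c.png

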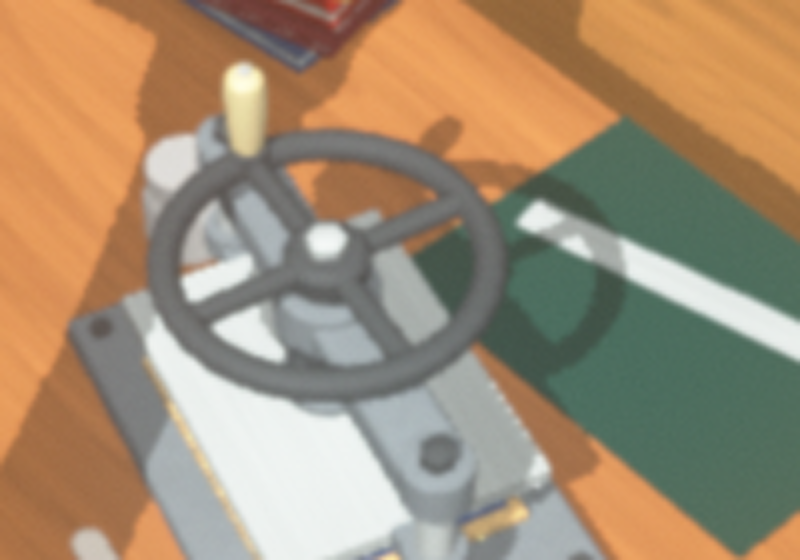

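```bash
cat > h.py <<'E'
import numpy as np
from cell import get_calibration
C={n:get_calibration(n) for n in("side","top")}
def proj(n,P):
    P=np.atleast_2d(P);T=np.linalg.inv(C[n]["pose"]);p=P@T[:3,:3].T+T[:3,3];p=p*[1,-1,-1]
    u=p@C[n]["K"].T;return u[:,:2]/u[:,2:]
def ray(n,u,v,z):
    K=C[n]["K"];T=C[n]["pose"];d=np.linalg.inv(K)@[u,v,1];d=T[:3,:3]@(d*[1,-1,-1]);o=T[:3,3]
    return o+d*(z-o[2])/d[2]
E
python3 - <<'E'
from h import *
from scipy.optimize import least_squares
t=np.linspace(0,2*np.pi,200)
def f(p):
    h=p[:3];r=[]
    circ=h+100*np.c_[np.cos(t),np.sin(t),0*t]
    for n,c in(("side",(311.9,236.3)),("top",(304.4,232.6))):
        q=proj(n,circ);r+=list((q.max(0)+q.min(0))/2-c)
    d=100*np.array([np.cos(p[3]),np.sin(p[3]),0])
    r+=list(proj("side",h+d+[0,0,74])[0]-(291,187.2));r+=list(proj("side",h+d+[0,0,13.5])[0]-(291.7,208.7))
    r+=list(proj("top",h+d+[0,0,75.5])[0]-(259.5,221.5))
    return r
s=least_squares(f,[540,100,200,1.5]);print(s.x,np.round(s.fun,1))
h=s.x[:3]
print("jar",ray("top",200+72/4,170+185/4,75)-h,"weight",ray("top",412,222,40)-h)
for n in("side","top"):
    q=proj(n,h+100*np.c_[np.cos(t),np.sin(t),0*t]);print(n,q.min(0),q.max(0))
E
```

```text
[562.51369544  84.41560473 197.73939935   1.38502502] [-0.1  0.3  0.  -0.2 -0.1  1.8  0.1 -2.2  0.1  0.1]
jar [  59.41386457  226.00009054 -122.73939935] weight [  35.39456979 -291.911286   -157.73939935]
side [270.84362486 206.3832721 ] [352.75136975 266.78191465]
top [262.17316365 190.37268142] [346.6774072  274.44883333]
```

```bash
cat >> h.py <<'E'
from cell import state
from scipy.spatial.transform import Rotation as Ro
HUB=np.array([562.5,84.4,197.7]);PH0=79.4
def yawrot(y): # tool down, tool y at azimuth y deg
    a=np.radians(y);Y=[np.cos(a),np.sin(a),0];Z=[0,0,-1];return Ro.from_matrix(np.c_[np.cross(Y,Z),Y,Z])
def yaw_of(R): m=R.as_matrix();return np.degrees(np.arctan2(m[1,1],m[0,1]))
def rows(p,R,targets):
    out=[]
    for tp,tr in targets:
        d=R.inv().apply(np.array(tp)-p)/25;w=np.degrees((R.inv()*tr).as_rotvec())/60
        r=np.round(np.r_[d,w],3);out.append(r.tolist())
        p=p+R.apply(r[:3]*25);R=R*Ro.from_rotvec(np.radians(r[3:]*60))
    return out
def now():
    s=state();return s["eef_pos"],Ro.from_quat(s["tool_rot"]),s
E
python3 - <<'E'
from h import *
p,R,s=now();y=yaw_of(R);print(p,y)
H=HUB+100*np.array([np.cos(np.radians(PH0)),np.sin(np.radians(PH0)),0]);print(H)
a=p+[0,0,90];b=np.array([H[0],H[1],320]);print(rows(p,R,[(a,R),(a+(b-a)/24,R),(a+(b-a)/24*2,R)]))
E
```

```text
[173.7182052  599.93246402 230.5554102 ] 73.85465675993562
[580.89513506 182.69353491 197.7       ]
[[-0.0, -0.005, -3.6, 0.0, 0.0, 0.0], [-0.845, -0.479, 0.002, 0.0, 0.0, 0.0], [-0.846, -0.48, 0.001, 0.0, 0.0, 0.0]]
```

```bash
python3 -m handwheel '[[0,0,-0.9,0,0,0],[0,0,-0.9,0,0,0],[0,0,-0.9,0,0,0],[0,0,-0.9,0,0,0],[0,0,0,0,0,0]]' -0.4
```

```text
time_s: 0.6
eef_pos: [174.1, 601.5, 324.4]
tool_rot: [0.14, 0.99, 0.002, 0.0]
ft_force: [0.2, -0.1, 0.2]
width: 0.703
```

```bash
python3 -m handwheel '[[-0.845,-0.48,0,0,0,0],[-0.845,-0.48,0,0,0,0],[-0.845,-0.48,0,0,0,0],[-0.845,-0.48,0,0,0,0],[-0.845,-0.48,0,0,0,0]]'; python3 -m handwheel '[[-0.845,-0.48,0,0,0,0],[-0.845,-0.48,0,0,0,0],[-0.845,-0.48,0,0,0,0],[-0.845,-0.48,0,0,0,0],[-0.845,-0.48,0,0,0,0]]';python3 -m handwheel '[[-0.845,-0.48,0,0,0,0],[-0.845,-0.48,0,0,0,0],[-0.845,-0.48,0,0,0,0],[-0.845,-0.48,0,0,0,0],[-0.845,-0.48,0,0,0,0]]'
python3 - <<'E'
from h import *
p,R,s=now();print(p,yaw_of(R),s["q"])
E
```

```text
time_s: 1.1
eef_pos: [259.0, 512.2, 320.1]
tool_rot: [0.14, 0.99, -0.001, -0.0]
ft_force: [0.3, -0.2, -0.1]
width: 0.696
time_s: 1.6
eef_pos: [343.7, 425.2, 320.2]
tool_rot: [0.14, 0.99, -0.001, -0.0]
ft_force: [0.3, 0.5, -0.3]
width: 0.702
time_s: 2.1
eef_pos: [428.4, 338.2, 320.3]
tool_rot: [0.14, 0.99, -0.001, -0.0]
ft_force: [0.4, 0.8, 0.5]
width: 0.7
[428.4185311  338.24502494 320.26145883] 73.85469199819669 [-0.90308204  0.20833459  0.17630612  1.6711513  -0.03791586  1.26692269
  0.56989829]
```

```bash
python3 -m handwheel '[[-0.845,-0.48,0,0,0,0],[-0.845,-0.48,0,0,0,0],[-0.845,-0.48,0,0,0,0],[-0.845,-0.48,0,0,0,0],[-0.845,-0.48,0,0,0,0]]'; python3 -m handwheel '[[-0.845,-0.48,0,0,0,0],[-0.845,-0.48,0,0,0,0],[-0.845,-0.48,0,0,0,0],[-0.845,-0.48,0,0,0,0],[0,0,0,0,0,0]]'
for i in 1 2 3 4; do python3 -m handwheel '[[0,0,0,0,0,0.14],[0,0,0,0,0,0.14],[0,0,0,0,0,0.14],[0,0,0,0,0,0.14],[0,0,0,0,0,0.14]]' >/dev/null; done
python3 - <<'E'
from h import *
p,R,s=now();print(p,yaw_of(R),s["q"],s["time_s"],s["ft_force"])
E
```

```text
time_s: 2.6
eef_pos: [513.1, 251.3, 320.2]
tool_rot: [0.14, 0.99, -0.001, -0.001]
ft_force: [0.1, 0.8, 0.3]
width: 0.697
time_s: 3.1
eef_pos: [582.3, 178.9, 320.0]
tool_rot: [0.143, 0.99, -0.001, -0.0]
ft_force: [-0.6, 0.0, -0.8]
width: 0.699
[579.90933386 183.48947061 320.41900607] -94.45284418109541 [-1.00609032  0.41344908  0.88726965  1.55348628 -0.32667062  1.33201184
 -1.73036189] 5.1 [ 0.35360874  0.26702355 -0.27535868]
```

```bash
python3 -m handwheel '[[0,0,0,0,0,0.14],[0,0,0,0,0,0.14],[0,0,0,0,0,0.14],[0,0,0,0,0,0.14],[0,0,0,0,0,0]]'
python3 - <<'E'
from h import *
from cell import camera
import cv2
p,R,s=now();print(p,yaw_of(R),s["q"],s["time_s"],s["ft_force"])
a=camera("top")[170:310,200:400]; b=camera("side")[130:270,210:410]
cv2.imwrite("pics/c1.png",cv2.resize(cv2.vconcat([a,b])[:,:,::-1],None,fx=2.1,fy=2.1,interpolation=2))
E
```

```text
time_s: 5.6
eef_pos: [579.9, 183.6, 320.2]
tool_rot: [0.946, -0.324, -0.001, 0.001]
ft_force: [-0.8, 0.2, 0.7]
width: 0.697
[579.94378657 183.60861707 320.22449635] -127.8264823985196 [-1.08554894  0.4627481   1.03351434  1.5575535  -0.40305853  1.35399194
 -2.24099638] 5.6 [-0.75684165  0.170285    0.66683266]
```

View pics/c1.png

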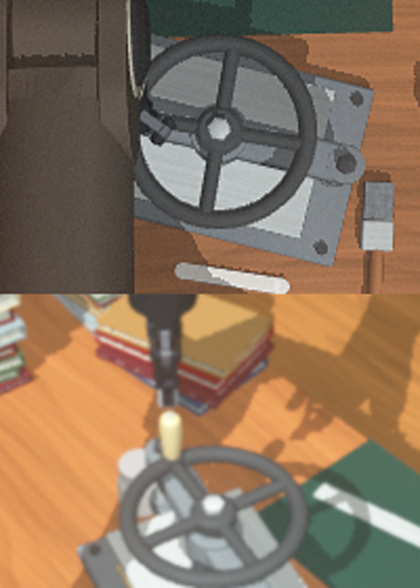

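```bash
python3 -m handwheel '[[0,0,0,0,0,0.14],[0,0,0,0,0,0.14],[0,0,0,0,0,0],[0,0,0.5,0,0,0],[0,0,0.5,0,0,0]]';  python3 -m handwheel '[[0,0,0.4,0,0,0],[0,0,0.4,0,0,0],[0,0,0.4,0,0,0],[0,0,0.4,0,0,0],[0,0,0,0,0,0]]'
python3 - <<'E'
from h import *
from cell import camera
import cv2
p,R,s=now();print(p,yaw_of(R),s["q"],s["time_s"],s["ft_force"])
b=camera("side")[130:270,210:410]
cv2.imwrite("pics/c2.png",cv2.resize(b[:,:,::-1],None,fx=4,fy=4,interpolation=2))
E
```

```text
time_s: 6.2
eef_pos: [580.6, 182.8, 295.3]
tool_rot: [0.89, -0.456, -0.0, -0.0]
ft_force: [-0.5, 1.1, -0.9]
width: 0.7
time_s: 6.7
eef_pos: [580.0, 182.7, 254.7]
tool_rot: [0.889, -0.458, -0.001, 0.001]
ft_force: [0.5, 0.0, 0.3]
width: 0.702
[580.0290387  182.72869576 254.70963456] -144.5328372449422 [-1.09803351  0.54239863  1.06883361  1.65439727 -0.49681813  1.24801507
 -2.44836647] 6.7 [0.49981775 0.03794398 0.27327882]
```

View pics/c2.png

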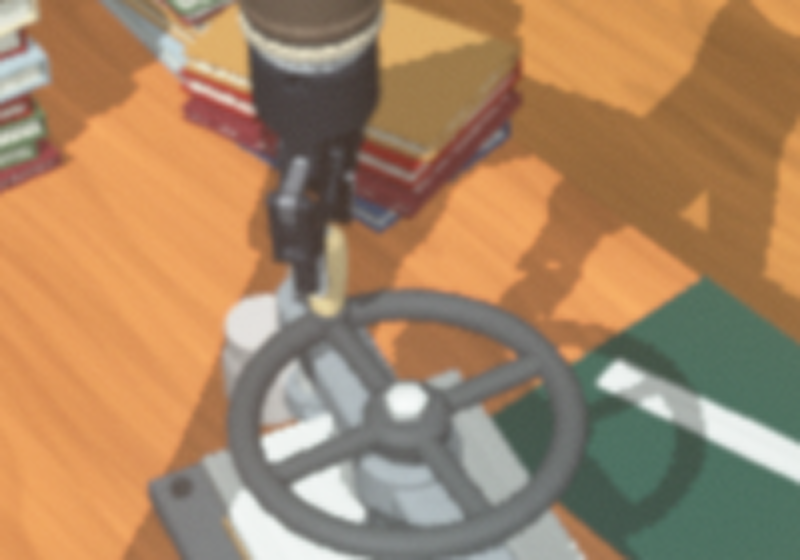

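```bash
python3 -m handwheel '[[0,0,0.4,0,0,0],[0,0,0.4,0,0,0],[0,0,0.4,0,0,0],[0,0,0.2,0,0,0],[0,0,0,0,0,0]]'
cat >> h.py <<'E'
G=15.7;Z0=219
def tgt(psi):
    ph=np.radians(PH0+psi);H=HUB+100*np.array([np.cos(ph),np.sin(ph),0])
    yaw=-144.5+max(0,min(psi,348)-46); a=np.radians(yaw)
    p=H+G*np.array([np.cos(a),np.sin(a),0]);p[2]=Z0+8*psi/360;return p,yawrot(yaw)
def psi_now(p):
    # wheel angle whose target is nearest to the pose (planar)
    ps=np.arange(-20,380,.1);return ps[np.argmin([np.hypot(*(tgt(q)[0]-p)[:2]) for q in ps])]
def plan(psi,step,n=5,p=None):
    p0,R,s=now();r=rows(p0,R,[tgt(psi+step*(i+1)) for i in range(n)])
    print("t",s["time_s"],"p",np.round(p0,1),"yaw",round(yaw_of(R),1),"q3,7",s["q"][[2,6]],"F",np.round(s["ft_force"],1))
    for x in r:print(x)
E
python3 - <<'E'
from h import *
plan(0,1,1)
E
```

```text
time_s: 7.25
eef_pos: [580.2, 182.7, 220.3]
tool_rot: [0.889, -0.458, -0.0, 0.001]
ft_force: [-0.2, 0.3, -0.2]
width: 0.698
t 7.25 p [580.2 182.7 220.3] yaw -144.5 q3,7 [ 1.04218284 -2.42363615] F [-0.2  0.3 -0.2]
[-0.034, 0.655, 0.051, 0.001, 0.0, -0.001]
```

```bash
python3 -m handwheel '[[0,0.14,0,0,0,0],[0,0.14,0,0,0,0],[0,0.14,0,0,0,0],[0,0.12,0,0,0,0],[0,0,0,0,0,0]]';python3 -m handwheel '[[0,0.06,0,0,0,0],[0,0.06,0,0,0,0],[0,0,0,0,0,0]]'
python3 - <<'E'
from h import *
plan(0,4,5)
E
```

```text
time_s: 7.75
eef_pos: [569.4, 174.6, 221.5]
tool_rot: [0.889, -0.458, -0.0, -0.0]
ft_force: [0.2, -0.3, 0.1]
width: 0.699
time_s: 8.05
eef_pos: [568.0, 174.0, 221.5]
tool_rot: [0.889, -0.458, 0.001, -0.001]
ft_force: [4.1, 3.7, -0.9]
width: 0.698
t 8.05 p [568.  174.  221.5] yaw -144.5 q3,7 [ 1.05725446 -2.41864851] F [ 4.1  3.7 -0.9]
[-0.177, 0.209, 0.098, -0.002, -0.0, 0.0]
[-0.18, 0.213, -0.004, -0.0, -0.0, 0.0]
[-0.164, 0.226, -0.004, -0.0, -0.0, 0.0]
[-0.149, 0.236, -0.003, -0.0, -0.0, 0.0]
[-0.131, 0.247, -0.004, -0.0, -0.0, 0.0]
```

```bash
python3 -m handwheel '[[-0.18,0.21,0,0,0,0],[-0.18,0.21,0,0,0,0],[-0.165,0.225,0,0,0,0],[-0.15,0.235,0,0,0,0],[-0.13,0.245,0,0,0,0]]'
python3 - <<'E'
from h import *
p=now()[0];q=psi_now(p);print("psi",q);plan(q,4,5)
E
```

```text
time_s: 8.55
eef_pos: [533.5, 174.1, 221.8]
tool_rot: [0.889, -0.458, 0.001, -0.001]
ft_force: [4.1, 3.0, 1.7]
width: 0.701
psi 19.900000000000567
t 8.55 p [533.5 174.1 221.8] yaw -144.5 q3,7 [ 1.09555437 -2.44877237] F [4.1 3.  1.7]
[-0.111, 0.256, 0.091, -0.002, -0.001, -0.0]
[-0.096, 0.262, -0.003, -0.0, 0.0, -0.0]
[-0.078, 0.268, -0.004, -0.0, 0.0, -0.0]
[-0.059, 0.273, -0.003, -0.0, 0.0, -0.0]
[-0.04, 0.276, -0.004, -0.0, 0.0, -0.0]
```

```bash
python3 -m handwheel '[[-0.11,0.255,0.04,0,0,0],[-0.095,0.26,0,0,0,0],[-0.08,0.27,0,0,0,0],[-0.06,0.273,0,0,0,0],[-0.04,0.276,0,0,0,0]]'
python3 - <<'E'
from h import *
p=now()[0];q=psi_now(p);print("psi",q);plan(q,4,10)
E
```

```text
time_s: 9.05
eef_pos: [499.8, 161.6, 220.5]
tool_rot: [0.889, -0.458, 0.0, -0.0]
ft_force: [4.1, 2.9, 3.8]
width: 0.698
psi 40.60000000000086
t 9.05 p [499.8 161.6 220.5] yaw -144.5 q3,7 [ 1.14174964 -2.46984302] F [4.1 2.9 3.8]
[-0.028, 0.275, 0.02, -0.001, -0.0, -0.001]
[0.031, 0.278, -0.003, 0.0, -0.0, -0.043]
[0.053, 0.278, -0.004, 0.0, -0.0, -0.067]
[0.053, 0.277, -0.003, 0.0, -0.0, -0.066]
[0.053, 0.278, -0.003, 0.0, -0.0, -0.067]
[0.053, 0.277, -0.004, 0.0, -0.0, -0.067]
[0.053, 0.278, -0.003, 0.0, -0.0, -0.066]
[0.053, 0.277, -0.004, 0.0, 0.0, -0.067]
[0.053, 0.278, -0.003, 0.0, 0.0, -0.067]
[0.053, 0.277, -0.004, 0.0, 0.0, -0.066]
```

```bash
python3 -m handwheel '[[-0.028,0.275,0,0,0,0],[0.03,0.278,0,0,0,-0.043],[0.053,0.278,-0.004,0,0,-0.067],[0.053,0.278,-0.004,0,0,-0.067],[0.053,0.278,-0.004,0,0,-0.067]]'
python3 - <<'E'
from h import *
p=now()[0];q=psi_now(p);print("psi",q);plan(q,4,3)
E
```

```text
time_s: 9.55
eef_pos: [475.3, 136.5, 220.5]
tool_rot: [0.941, -0.34, -0.0, -0.0]
ft_force: [3.5, 3.3, 2.5]
width: 0.698
psi 60.80000000000115
t 9.55 p [475.3 136.5 220.5] yaw -129.7 q3,7 [ 1.1158024  -2.26443471] F [3.5 3.3 2.5]
[0.068, 0.275, 0.002, 0.0, 0.0, -0.067]
[0.053, 0.278, -0.003, 0.0, 0.0, -0.067]
[0.053, 0.277, -0.004, 0.0, 0.0, -0.066]
```

```bash
python3 -m handwheel '[[0.06,0.278,-0.004,0,0,-0.067],[0.055,0.278,-0.004,0,0,-0.067],[0.053,0.278,-0.004,0,0,-0.067],[0.053,0.278,-0.004,0,0,-0.067],[0.053,0.278,-0.004,0,0,-0.067]]'
python3 -m handwheel '[[0.058,0.278,-0.004,0,0,-0.067],[0.053,0.278,-0.004,0,0,-0.067],[0.053,0.278,-0.004,0,0,-0.067],[0.053,0.278,-0.004,0,0,-0.067],[0.053,0.278,-0.004,0,0,-0.067]]'
python3 - <<'E'
from h import *
p=now()[0];q=psi_now(p);print("psi",q);plan(q,4,3)
E
```

```text
time_s: 10.05
eef_pos: [462.5, 103.8, 220.9]
tool_rot: [0.985, -0.17, -0.001, -0.0]
ft_force: [1.7, 4.5, 3.5]
width: 0.699
time_s: 10.55
eef_pos: [461.5, 68.7, 221.1]
tool_rot: [1.0, 0.004, -0.001, -0.0]
ft_force: [1.5, 3.7, 4.5]
width: 0.697
psi 100.5000000000017
t 10.55 p [461.5  68.7 221.1] yaw -89.5 q3,7 [ 0.98594962 -1.57362669] F [1.5 3.7 4.5]
[0.092, 0.272, -0.008, -0.001, 0.002, -0.058]
[0.053, 0.278, -0.003, 0.0, 0.0, -0.067]
[0.053, 0.277, -0.004, 0.0, 0.0, -0.067]
```

```bash
python3 -m handwheel '[[0.085,0.275,-0.006,0,0,-0.063],[0.056,0.278,-0.004,0,0,-0.067],[0.056,0.278,-0.004,0,0,-0.067],[0.056,0.278,-0.004,0,0,-0.067],[0.056,0.278,-0.004,0,0,-0.067]]'
python3 -m handwheel '[[0.06,0.278,-0.004,0,0,-0.067],[0.056,0.278,-0.004,0,0,-0.067],[0.056,0.278,-0.004,0,0,-0.067],[0.056,0.278,-0.004,0,0,-0.067],[0.056,0.278,-0.004,0,0,-0.067]]'
python3 - <<'E'
from h import *
from cell import camera
import cv2
p=now()[0];q=psi_now(p);print("psi",q);plan(q,4,3)
a=camera("top")[170:310,200:400]; b=camera("side")[130:270,210:410]
cv2.imwrite("pics/c3.png",cv2.resize(cv2.vconcat([a,b])[:,:,::-1],None,fx=2.1,fy=2.1,interpolation=2))
E
```

```text
time_s: 11.05
eef_pos: [473.5, 35.6, 221.4]
tool_rot: [0.984, 0.177, -0.002, -0.001]
ft_force: [-1.1, 3.8, 3.2]
width: 0.702
time_s: 11.55
eef_pos: [495.5, 8.3, 221.7]
tool_rot: [0.938, 0.346, -0.002, -0.001]
ft_force: [-3.4, 3.7, 3.6]
width: 0.697
psi 140.30000000000229
t 11.55 p [495.5   8.3 221.7] yaw -49.6 q3,7 [ 0.8450113  -0.73659233] F [-3.4  3.7  3.6]
[0.057, 0.278, -0.023, -0.004, 0.003, -0.056]
[0.053, 0.278, -0.003, 0.0, 0.0, -0.067]
[0.053, 0.277, -0.004, 0.0, 0.0, -0.066]
```

View pics/c3.png

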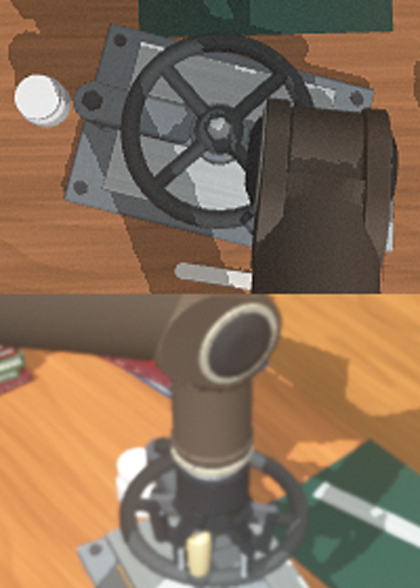

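The wheel is turning: its spokes have moved, and the trailing finger is pressing the handle (near (200,555) in the crop). I'll carry on.

```bash
python3 -m handwheel '[[0.057,0.278,-0.015,-0.003,0.002,-0.06],[0.055,0.278,-0.004,0,0,-0.067],[0.055,0.278,-0.004,0,0,-0.067],[0.055,0.278,-0.004,0,0,-0.067],[0.055,0.278,-0.004,0,0,-0.067]]'
python3 -m handwheel '[[0.06,0.278,-0.004,0,0,-0.066],[0.055,0.278,-0.004,0,0,-0.066],[0.055,0.278,-0.004,0,0,-0.066],[0.055,0.278,-0.004,0,0,-0.066],[0.055,0.278,-0.004,0,0,-0.066]]'
python3 - <<'E'
from h import *
p=now()[0];q=psi_now(p);print("psi",q);plan(q,4,3)
E
```

```text
time_s: 12.15
eef_pos: [525.8, -9.6, 222.3]
tool_rot: [0.866, 0.5, -0.001, -0.0]
ft_force: [-4.3, 2.5, 0.3]
width: 0.702
time_s: 12.65
eef_pos: [560.3, -16.7, 222.7]
tool_rot: [0.767, 0.641, -0.001, -0.0]
ft_force: [-4.9, 0.7, -1.0]
width: 0.698
psi 180.40000000000285
t 12.65 p [560.3 -16.7 222.7] yaw -10.3 q3,7 [0.67527596 0.00750154] F [-4.9  0.7 -1. ]
[0.05, 0.277, -0.015, -0.002, 0.002, -0.069]
[0.053, 0.278, -0.004, -0.0, -0.0, -0.067]
[0.053, 0.277, -0.004, -0.0, -0.0, -0.067]
```

```bash
python3 -m handwheel '[[0.05,0.278,-0.012,-0.002,0.002,-0.068],[0.053,0.278,-0.004,0,0,-0.067],[0.053,0.278,-0.004,0,0,-0.067],[0.053,0.278,-0.004,0,0,-0.067],[0.053,0.278,-0.004,0,0,-0.067]]'
python3 -m handwheel '[[0.055,0.278,-0.004,0,0,-0.067],[0.055,0.278,-0.004,0,0,-0.067],[0.055,0.278,-0.004,0,0,-0.067],[0.055,0.278,-0.004,0,0,-0.067],[0.055,0.278,-0.004,0,0,-0.067]]'
python3 - <<'E'
from h import *
p=now()[0];q=psi_now(p);print("psi",q);plan(q,4,3)
E
```

```text
time_s: 13.15
eef_pos: [594.9, -12.0, 223.3]
tool_rot: [0.644, 0.765, -0.0, 0.0]
ft_force: [-5.0, -0.6, -2.0]
width: 0.703
time_s: 13.65
eef_pos: [625.8, 4.5, 223.8]
tool_rot: [0.5, 0.866, -0.001, 0.0]
ft_force: [-4.3, -1.9, -3.4]
width: 0.695
psi 220.1000000000034
t 13.65 p [625.8   4.5 223.8] yaw 29.9 q3,7 [0.49434649 0.63729488] F [-4.3 -1.9 -3.4]
[0.08, 0.277, -0.007, -0.001, 0.001, -0.061]
[0.053, 0.277, -0.004, -0.0, 0.0, -0.067]
[0.053, 0.278, -0.004, -0.0, 0.0, -0.066]
```

```bash
python3 -m handwheel '[[0.075,0.278,-0.006,0,0,-0.063],[0.055,0.278,-0.004,0,0,-0.067],[0.055,0.278,-0.004,0,0,-0.067],[0.055,0.278,-0.004,0,0,-0.067],[0.055,0.278,-0.004,0,0,-0.067]]'
python3 -m handwheel '[[0.06,0.278,-0.004,0,0,-0.067],[0.055,0.278,-0.004,0,0,-0.067],[0.055,0.278,-0.004,0,0,-0.067],[0.055,0.278,-0.004,0,0,-0.067],[0.055,0.278,-0.004,0,0,-0.067]]'
python3 - <<'E'
from h import *
p=now()[0];q=psi_now(p);print("psi",q);plan(q,4,3)
E
```

```text
time_s: 14.15
eef_pos: [648.9, 31.0, 224.4]
tool_rot: [0.344, 0.939, -0.001, 0.0]
ft_force: [-2.3, -3.2, -3.7]
width: 0.698
time_s: 14.65
eef_pos: [661.8, 63.5, 225.0]
tool_rot: [0.175, 0.985, -0.002, 0.001]
ft_force: [-1.6, -4.8, -4.5]
width: 0.697
psi 259.800000000004
t 14.65 p [661.8  63.5 225. ] yaw 69.9 q3,7 [0.32124229 1.18166206] F [-1.6 -4.8 -4.5]
[0.061, 0.277, 0.006, -0.003, 0.002, -0.057]
[0.053, 0.277, -0.003, 0.0, -0.0, -0.067]
[0.053, 0.278, -0.004, 0.0, -0.0, -0.066]
```

```bash
python3 -m handwheel '[[0.06,0.278,0,-0.002,0.001,-0.06],[0.055,0.278,-0.003,0,0,-0.067],[0.055,0.278,-0.003,0,0,-0.067],[0.055,0.278,-0.003,0,0,-0.067],[0.055,0.278,-0.003,0,0,-0.067]]'
python3 -m handwheel '[[0.06,0.278,-0.004,0,0,-0.066],[0.055,0.278,-0.004,0,0,-0.066],[0.055,0.278,-0.004,0,0,-0.066],[0.055,0.278,-0.004,0,0,-0.066],[0.055,0.278,-0.004,0,0,-0.066]]'
python3 - <<'E'
from h import *
p=now()[0];q=psi_now(p);print("psi",q);plan(q,4,3)
E
```

```text
time_s: 15.15
eef_pos: [662.8, 98.6, 225.5]
tool_rot: [0.004, 1.0, -0.001, 0.001]
ft_force: [0.3, -4.1, -3.1]
width: 0.701
time_s: 15.65
eef_pos: [651.7, 131.9, 226.2]
tool_rot: [-0.168, 0.986, -0.001, 0.001]
ft_force: [1.8, -4.7, -3.5]
width: 0.699
psi 299.70000000000454
t 15.65 p [651.7 131.9 226.2] yaw 109.4 q3,7 [0.15378173 1.69687089] F [ 1.8 -4.7 -3.5]
[0.049, 0.278, 0.016, -0.002, 0.002, -0.064]
[0.053, 0.277, -0.004, -0.0, -0.0, -0.067]
[0.053, 0.278, -0.004, -0.0, -0.0, -0.066]
```

```bash
python3 -m handwheel '[[0.05,0.278,0.005,-0.002,0.001,-0.066],[0.053,0.278,-0.003,0,0,-0.067],[0.053,0.278,-0.003,0,0,-0.067],[0.053,0.278,-0.003,0,0,-0.067],[0.053,0.278,-0.003,0,0,-0.067]]'
python3 -m handwheel '[[0.06,0.278,-0.004,0,0,-0.066],[0.055,0.278,-0.004,0,0,-0.066],[0.055,0.278,-0.004,0,0,-0.066],[0.055,0.278,-0.004,0,0,-0.066],[0.055,0.278,-0.004,0,0,-0.066]]'
python3 - <<'E'
from h import *
p=now()[0];q=psi_now(p);print("psi",q);plan(q,4,5)
E
```

```text
time_s: 16.15
eef_pos: [630.5, 159.8, 226.6]
tool_rot: [-0.337, 0.941, -0.0, 0.001]
ft_force: [2.2, -4.2, -3.1]
width: 0.703
time_s: 16.65
eef_pos: [600.5, 178.4, 227.2]
tool_rot: [-0.494, 0.869, -0.0, 0.001]
ft_force: [4.1, -3.3, -3.2]
width: 0.703
psi 339.7000000000051
t 16.65 p [600.5 178.4 227.2] yaw 149.2 q3,7 [-0.01258869  2.23335154] F [ 4.1 -3.3 -3.2]
[0.062, 0.279, 0.02, -0.002, 0.002, -0.066]
[0.053, 0.277, -0.003, 0.0, -0.0, -0.067]
[0.012, 0.279, -0.004, 0.0, -0.0, -0.005]
[0.027, 0.278, -0.003, 0.0, -0.0, 0.0]
[0.047, 0.276, -0.004, 0.0, -0.0, 0.0]
```

```bash
python3 -m handwheel '[[0.06,0.278,0,0,0,-0.066],[0.053,0.278,-0.003,0,0,-0.067],[0.012,0.278,-0.004,0,0,-0.005],[0.027,0.278,-0.004,0,0,0],[0.04,0.2,-0.004,0,0,0]]'
python3 - <<'E'
from h import *
p=now()[0];q=psi_now(p);print("psi",q);plan(q,max(360-q,0.1),1)
E
```

```text
time_s: 17.15
eef_pos: [568.7, 190.0, 228.6]
tool_rot: [-0.555, 0.832, 0.001, 0.003]
ft_force: [3.4, -1.7, -3.4]
width: 0.701
psi 358.8000000000054
t 17.15 p [568.7 190.  228.6] yaw 157.4 q3,7 [-0.05289567  2.3278999 ] F [ 3.4 -1.7 -3.4]
[0.086, 0.067, 0.063, -0.002, 0.005, -0.001]
```

```bash
python3 -m handwheel '[[0.03,0.06,0,0,0,0],[0,0,0,0,0,0],[0,-0.2,0,0,0,0],[0,-0.2,0,0,0,0],[0,-0.2,0,0,0,0]]'; python3 -m handwheel '[[0,0,0,0,0,0],[0,0,-0.3,0,0,0],[0,0,-0.6,0,0,0],[0,0,-0.8,0,0,0],[0,0,-0.8,0,0,0]]';python3 -m handwheel '[[0,0,-0.8,0,0,0],[0,0,-0.8,0,0,0],[0,0,-0.8,0,0,0],[0,0,0,0,0,0]]'
python3 - <<'E'
from h import *
from cell import camera
import cv2
plan(360,1,1)
a=camera("top")[170:310,200:400]; b=camera("side")[130:270,210:410]
cv2.imwrite("pics/c4.png",cv2.resize(cv2.vconcat([a,b])[:,:,::-1],None,fx=2.1,fy=2.1,interpolation=2))
E
```

```text
time_s: 17.65
eef_pos: [582.1, 184.4, 229.1]
tool_rot: [-0.556, 0.831, 0.001, 0.003]
ft_force: [-0.2, 0.2, 0.4]
width: 0.699
time_s: 18.15
eef_pos: [581.1, 184.3, 292.6]
tool_rot: [-0.556, 0.831, 0.001, 0.003]
ft_force: [0.8, 0.8, 0.6]
width: 0.703
time_s: 18.55
eef_pos: [582.0, 184.4, 355.2]
tool_rot: [-0.556, 0.831, 0.0, 0.006]
ft_force: [0.3, -0.1, 0.7]
width: 0.704
t 18.55 p [582.  184.4 355.2] yaw 157.6 q3,7 [-0.04221936  2.35483273] F [ 0.3 -0.1  0.7]
[0.144, 0.741, 5.121, -0.005, 0.009, 0.001]
```

View pics/c4.png

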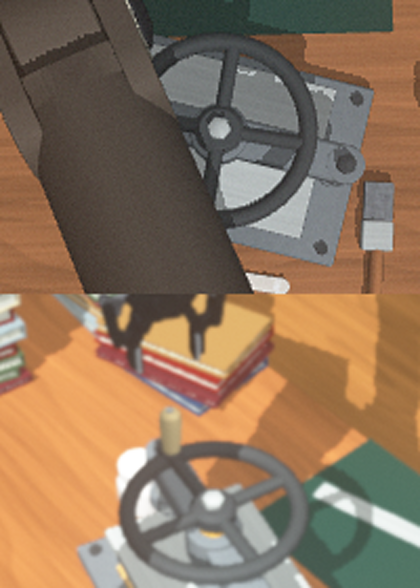

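```bash
for i in 1 2 3; do python3 -m handwheel '[[-0.74,0.3,0,0,0,0],[-0.74,0.3,0,0,0,0],[-0.74,0.3,0,0,0,0],[-0.74,0.3,0,0,0,0],[-0.74,0.3,0,0,0,0]]'; done;  python3 -m handwheel '[[0,0,0,0,0,0],[0,0,0,0,0,0]]'
python3 - <<'E'
from h import *
from cell import camera
import cv2
A=camera("top");B=camera("side");cv2.imwrite("pics/top5.png",A[:,:,::-1]);cv2.imwrite("pics/side5.png",B[:,:,::-1])
cv2.imwrite("pics/t5c.png",cv2.resize(A[170:310,200:400,::-1],None,fx=4,fy=4,interpolation=2))
cv2.imwrite("pics/s5c.png",cv2.resize(B[170:310,230:430,::-1],None,fx=4,fy=4,interpolation=2))
E
```

```text
time_s: 19.15
eef_pos: [581.3, 284.4, 350.7]
tool_rot: [-0.556, 0.831, 0.001, 0.002]
ft_force: [0.8, 0.2, 0.6]
width: 0.696
time_s: 19.65
eef_pos: [582.4, 385.1, 352.3]
tool_rot: [-0.556, 0.831, 0.001, 0.003]
ft_force: [-0.1, 0.7, -0.2]
width: 0.701
time_s: 20.15
eef_pos: [582.8, 485.0, 352.6]
tool_rot: [-0.556, 0.831, 0.001, 0.003]
ft_force: [-0.1, -0.4, -0.1]
width: 0.698
time_s: 20.35
eef_pos: [582.8, 484.0, 352.1]
tool_rot: [-0.556, 0.831, 0.001, 0.003]
ft_force: [-0.3, 0.4, 0.3]
width: 0.701
```

View pics/t5c.png

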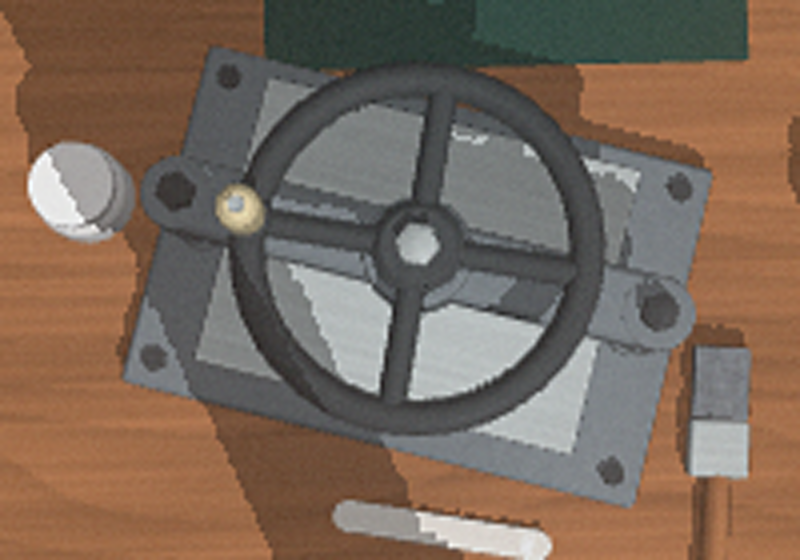

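View pics/s5c.png

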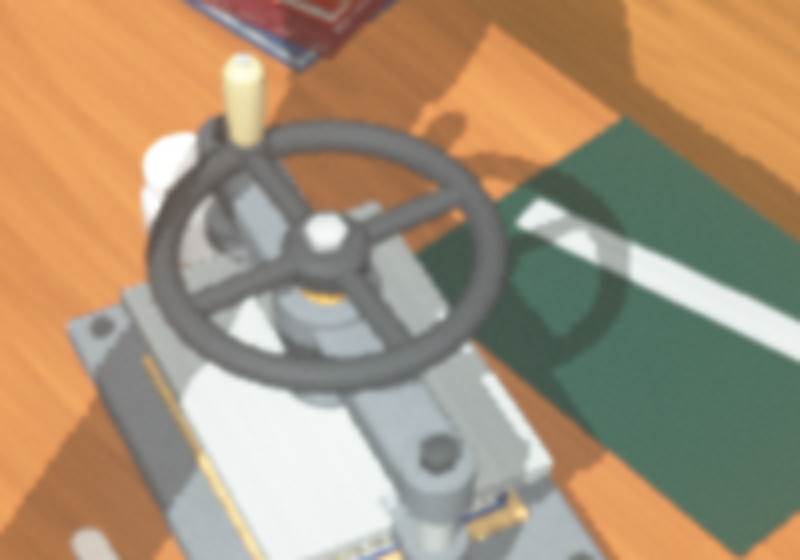

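View pics/side5.png

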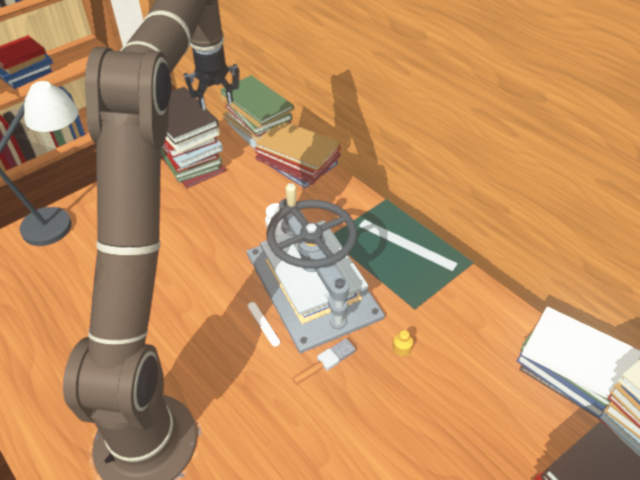

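The handle is back at (238,207) in the top crop, where it began at (238,206). In the side crop the wheel sits about 9 px higher, so the platen has risen, and the book and bench things look unmoved. The gripper hangs free with about 0 N on it, so I'm handing in.

Run:
```python
from cell import ticket
print(ticket.hand_in())
```

```text
the job is handed in; nothing more can be done
None
```

I turned the hand wheel one full turn anticlockwise, backed the hand off and lifted it clear, and handed the job in at about 20.4 s. No verdict was reported.

- **Push:** the part-open fingers straddled the handle without gripping it, and the trailing finger pushed it round. They met the handle slowly. The force readings, taken at the end of each move, stayed at about 7 N or less against the 34 N limit.
- **Wheel position:** the handle's top is back within about 1 pixel of its start in the enlarged top picture, which I put at about 2° or less. The fingertip position at the end of the push gave about 359–360°.
- **Platen:** the side picture shows the wheel higher by roughly the expected 8 mm. I judged this by eye and did not measure it more closely.
- **Everything else:** in the last pictures the book, jar, brush, folder and weight look unmoved. The gripper hung free with about 0 N on it.

When I first fitted the scene from the pictures, the handle's height in the side view disagreed by about 2 pixels. It made no difference, as contact came where the fit predicted. None of the later checks failed.

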